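Tidy the coffee table

TASK

Tidy the coffee table: lay both remote controls flat and side by side in the tan leather tray, stand both candles upright inside the round dark wooden tray, and stand the blue cup upright in the middle of the cork coaster. Leave the phone and the little potted cactus where they are.

Things in the scene. Friction and masses are not known exactly. Their poses are not given: they have to be found in the camera images.
- remote_black_center (a point): Black TV remote with grey keys, lying flat on its back: 120 long (its x axis) x 38 wide (y) x 24 high (z), mm; loose, about 0.11 kg. The point is its centre, 12 mm above its underside.
- remote_white_center (a point): White TV remote with black keys, same shape: 120 (x) x 38 (y) x 24 high (z) mm; loose, about 0.11 kg. The point is its centre, 12 mm above its underside.
- candle_ivory_center (a point): Ivory-white pillar candle, an upright cylinder 44 mm across and 70 mm high with a short wick; loose, about 0.1 kg. The point is its centre, 35 mm above its foot; z runs up its axis.
- candle_mustard_center (a point): Mustard-yellow pillar candle, an upright cylinder 44 mm across and 70 mm high with a short wick; loose, about 0.1 kg. The point is its centre, 35 mm above its foot; z runs up its axis.
- cup_center (a point): Blue ceramic cup without handle, open at the top, straight sides 58 mm across, 75 mm high; loose, about 0.18 kg. The point is its centre, 37.5 mm above its foot; z runs up its axis.
- remote_caddy: Shallow open tan-leather tray for the remotes, fixed to the table: outside 160 (its x) x 180 (its y) mm, rim 16 mm above the table, walls 5 mm thick, inner floor 5 mm above the table, inside 150 x 170 mm. Origin at the centre of its underside, on the table. Two remotes fit side by side with their length along the tray's x, for example centred 40 mm either side of its centre along y.
- candle_tray: Round dark wooden tray for the candles, fixed to the table: 180 mm across outside at the rim, about 160 mm across inside at the floor, rim 18 mm above the table, inner floor 8 mm above the table. Origin at the centre of its underside, on the table. Both candles fit side by side, for example 38 mm either side of its centre.
- coaster: Round cork coaster with a dark brown spot in the middle, fixed to the table: 95 mm across, 5 mm thick. Origin at the centre of its underside, on the table.
- cactus: Small round cactus in a terracotta pot, about 72 mm across and 122 mm high, upright, loose; to be left alone. Origin at the centre of its underside.
- phone: Mobile phone with a black screen and a blue case, lying flat: 146 (x) x 71 (y) x 9 mm, loose; not a remote, to be left alone. Origin at the centre of its underside.

How it is judged:
At the end, for the whole second after the job is handed in: Both remotes flat (0.12 rad) on the leather tray's floor, inside its rim, not stacked; both candles upright (0.12 rad) on the round tray's floor, inside its rim; cup upright on the coaster, centres within 16 mm; phone and cactus within 30 mm of their start; all at rest (x of remote_black_center in the frame of remote_caddy between -0.025 and 0.025 m and y of remote_black_center in the frame of remote_caddy between -0.068 and 0.068 m and z of remote_black_center in the frame of remote_caddy between 0.012 and 0.022 m and angle between each of remote_black_center, remote_white_center, candle_ivory_center, candle_mustard_center, cup_center's own z axis and vertical below 0.12 rad and linear speed of each of remote_black, remote_white, candle_ivory, candle_mustard, cup below 0.02 m/s and angular speed of each of remote_black, remote_white, candle_ivory, candle_mustard, cup below 0.2 rad/s and x of remote_white_center in the frame of remote_caddy between -0.025 and 0.025 m and y of remote_white_center in the frame of remote_caddy between -0.068 and 0.068 m and z of remote_white_center in the frame of remote_caddy between 0.012 and 0.022 m and horizontal distance between each of candle_ivory_center, candle_mustard_center and candle_tray below 0.062 m and z of candle_ivory_center in the frame of candle_tray between 0.038 and 0.048 m and z of candle_mustard_center in the frame of candle_tray between 0.038 and 0.048 m and horizontal distance between cup_center and coaster below 0.016 m and z of cup_center in the frame of coaster between 0.038 and 0.047 m and distance of each of cactus, phone from where it was at the start of the episode below 0.03 m); the robot touches nothing.
It fails at once if the potted cactus is tipped over or pushed away (angle between cactus's own z axis and vertical above 0.5 rad or distance of cactus from where it was at the start of the episode above 0.03 m).
It fails at once if the phone is moved from its place (distance of phone from where it was at the start of the episode above 0.03 m).
It also fails if it takes over 122 s, if anything falls off the work surface, if the arm or the gripper's body presses on something with over 40 N, if the wrist force passes 120 N, or if a joint passes its speed limit or range.

ROBOT

A 7-joint arm with a two-finger parallel gripper is mounted at the origin on the work surface. World frame = base frame: x ahead of the robot, y to its left, z up, the work surface at z = 0. Lengths are in m, angles in rad, forces in N, time in s.
With the tool pointing down it reaches from about 0.425 to 0.925 m from the base axis. Payload 6.8 kg.
Tool frame: the origin (TCP) lies at the very end of the fingers, on their centre line; the grasp point (between the pads) lies 19 mm behind it; z points along the fingers, y is the line along which they close (so a half turn about z gives the same grasp; the last joint's range is limited). The gripper opens to 85 mm and grips with 20 to 120 N. Pads are 22 mm wide; open, the fingers measure 114 mm over their backs; the gripper's body (76 mm by 85 mm) begins 54 mm behind the grasp point. The pads swing forward as they close: fully open they stand 13 mm farther back than shut.
Start: joints at [1.019, 0.477, 0.022, 1.555, -0.011, 1.109, -0.083], TCP at [0.29, -0.61, 0.231] pointing down, gripper open.
Joint ranges: [-2.96, 2.96], [-0.34, 2.1], [-1.41, 1.46], [0.24, 2.44], [-1.37, 4.51], [0.17, 1.92], [-2.96, 2.96]. Speed limits (rad/s): [2.39, 2.39, 3.14, 3.14, 3.14, 3.14, 3.14].

INTERFACE

Orientations are given as a unit quaternion [x, y, z, w].
In Python, from rig import * gives the robot as it stands. The module is installed in compiled form; this text tells all that it offers.
- The arm moves only by the tool apply_moves, never from a script. Its argument "rows" is text: rows parted by semicolons, each of 7 numbers parted by spaces: the shift along the tool's x, y, z in cm, then the turn, a rotation vector about the tool's x, y, z in degrees, then the opening, from 0 (shut) to 1 (fully open). In form: x y z rx ry rz grip; .... A call has 1 to 10 rows; each row is the pose to reach, as a shift and turn from the pose commanded when the call began, along the tool's axes at that moment; what a row does not reach only later rows make up. A row lasts 1/12 s, in which the tool goes at most 41.7 mm and 7.16 degrees, less where a joint would pass 70% of its speed; a pose out of reach is approached as far as the arm can. A call with a gripper value outside its range is refused whole. The fingers move at their own pace and stop on an object; the grip force is fixed at half the most. Time passes only in rows, so rows that repeat a pose let the fingers close. It gives the time, the measured TCP pose, the force, the opening and the grip force at its end, in the units of the state.
- get_obs(): the state, without advancing time (a new reading comes with each control period).
- grab_frame(name): name is "side" or "top"; returns a dict with "frame" (480x640x3 uint8, red, green, blue), "K" (3x3 intrinsics, pixels), "rvec" (rotation vector, rad) and "tvec" (3), from world to camera coordinates, as OpenCV has them. Camera axes: x right, y down, z forward; pixel columns grow to the right and rows downward; lengths in m; the calibration is good to about 2 mm. A picture is of the moment at which its call begins. There is no depth.
- job_done(): hands the job in; it is judged then, once.
The state is a dict: "time": time; "q": joint angles; "qd": joint speeds; "joint_torque": joint torques, N m; "tcp_pos": TCP position; "tcp_rot": TCP orientation; "ft_force": force on the tool from outside, world axes, zero at the start; "moment": the same for the moment, N m; "grip_width": finger opening in m; "grasp_force": force on a finger pad.
Only numpy, scipy, OpenCV 4.12 (cv2) and the standard library are available. Lean on these libraries where they do the work, as an engineer would, in place of code of your own. Each camera call takes 0.05 s, during which the arm holds its last target. There are 200 camera calls.

## Working session

There is one attempt and no reset: what is moved stays moved. The work goes in short steps, Python scripts to look and compute and a tool call to move; the robot and the scene stay as the last step left them, time stands still between calls to the robot, and variables do not carry over. Pictures are saved under pics/ and viewed, at most 14 in all, crops included, and the job is handed in when it is done.

Besides the shell and the picture viewer there is one more tool, called after "Emit:" as name(argument=value, ...), one argument or row to a line, values as JSON. apply_moves: Moves the arm, as the interface text tells. Its arguments: {"type":"object","properties":{"rows":{"type":"string"}},"required":["rows"]}

```bash
mkdir -p pics; python3 - <<'E'
from rig import *
import cv2,numpy as np
o=get_obs();print({k:np.round(o[k],3) for k in('time','q','tcp_pos','tcp_rot','grip_width')})
for n in('top','side'):
    f=grab_frame(n);cv2.imwrite(f'pics/{n}0.png',f['frame'][:,:,::-1]);np.savez(f'{n}0.npz',**f)
    R=cv2.Rodrigues(np.array(f['rvec']))[0];print(n,np.round(f['K'],1).tolist(),(-R.T@np.array(f['tvec']).ravel()).round(3),R.round(2).tolist())
E
```

```text
{'time': np.float64(0.0), 'q': array([ 1.019,  0.478,  0.022,  1.556, -0.012,  1.109, -0.083]), 'tcp_pos': array([ 0.29 , -0.609,  0.23 ]), 'tcp_rot': array([ 0.975,  0.22 , -0.   , -0.001]), 'grip_width': np.float64(0.086)}
top [[507.8, 0.0, 332.4], [0.0, 507.8, 244.6], [0.0, 0.0, 1.0]] [ 0.426 -0.015  1.123] [[0.01, -1.0, -0.01], [-0.99, -0.01, -0.14], [0.14, 0.01, -0.99]]
side [[595.8, 0.0, 321.3], [0.0, 595.8, 229.2], [0.0, 0.0, 1.0]] [0.15  0.764 1.081] [[-0.89, -0.45, -0.02], [-0.33, 0.69, -0.65], [0.3, -0.57, -0.76]]
```

View pics/top0.png

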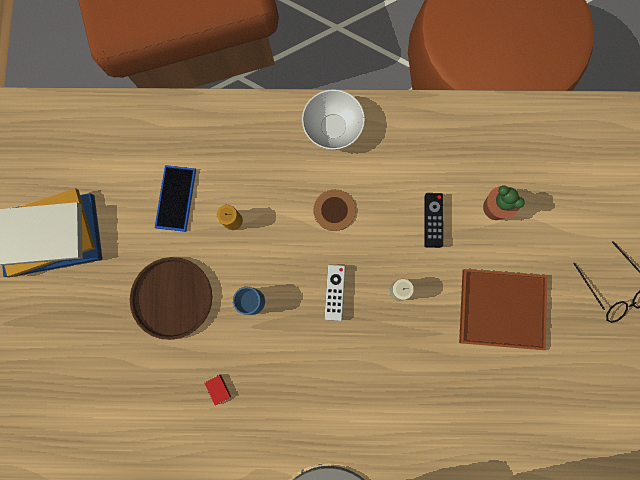

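View pics/side0.png

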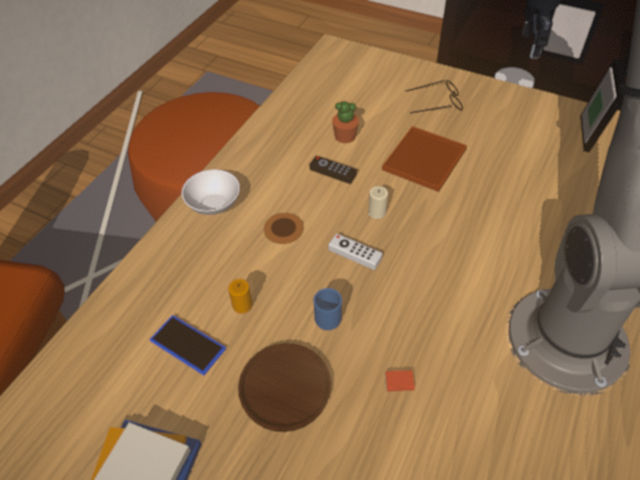

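The top view shows the black remote at (433,220), white remote (335,293), mustard candle (229,216), ivory candle (402,289), cup (249,300), coaster (335,210), leather tray (505,309), wooden tray (171,298), phone (175,198) and cactus (503,202). The side view matches, and nothing is hidden by the arm.

```bash
cat > h.py <<'E'
from rig import *
import cv2,numpy as np
def R_(f): return cv2.Rodrigues(np.array(f['rvec'],float))[0]
def ray(f,p,z):
    R=R_(f);c=-R.T@np.array(f['tvec']).ravel();p=np.atleast_2d(p).astype(float)
    d=np.c_[p,np.ones(len(p))]@np.linalg.inv(f['K']).T@R
    return (c+d*((z-c[2])/d[:,2])[:,None])[:,:2]
RNG=dict(black=((0,0,0),(180,255,75)),white=((0,0,150),(180,60,255)),ivory=((15,10,120),(40,95,255)),must=((12,190,60),(26,255,255)),
 cup=((95,80,30),(125,255,255)),coast=((0,80,20),(13,220,190)),caddy=((0,110,40),(14,255,200)),tray=((0,30,5),(20,255,105)))
def blob(f,name,box):
    x0,y0,x1,y1=box;im=cv2.cvtColor(np.ascontiguousarray(f['frame'][y0:y1,x0:x1]),cv2.COLOR_RGB2HSV)
    m=cv2.inRange(im,*map(np.array,RNG[name]));m=cv2.morphologyEx(m,cv2.MORPH_OPEN,np.ones((3,3)))
    c=max(cv2.findContours(m,0,1)[0],key=cv2.contourArea);return cv2.convexHull(c).reshape(-1,2)+[x0,y0]
def meas(f,name,box,z):
    h=blob(f,name,box);w=ray(f,h,z).astype(np.float32)
    r=cv2.minAreaRect((w*1000).astype(np.float32));b=cv2.boxPoints(r)
    e=[b[1]-b[0],b[2]-b[1]];L=max(e,key=np.linalg.norm);a=np.degrees(np.arctan2(L[1],L[0]))%180
    M=cv2.moments(h.astype(np.int32).reshape(-1,1,2));cen=ray(f,[M['m10']/M['m00'],M['m01']/M['m00']],z)[0]*1000
    return cen.round(0),np.round(r[0]),np.round(sorted(r[1])),round(float(a),1)
E
python3 - <<'E'
from h import *
T=dict(black=(415,185,452,255),white=(318,258,352,328),ivory=(385,272,418,304),must=(212,200,247,234),cup=(228,280,270,320),coast=(308,184,362,236),caddy=(450,258,562,358),tray=(120,248,222,348))
S=dict(black=(302,148,365,188),white=(322,228,390,275),ivory=(362,178,394,226),must=(224,272,258,318),cup=(308,282,348,332),coast=(258,206,308,248),caddy=(378,122,470,192),tray=(232,338,336,436))
Z=dict(black=.02,white=.02,ivory=.035,must=.035,cup=.0375,coast=.005,caddy=.012,tray=.016)
for n,B in(('top',T),('side',S)):
    f=dict(np.load(n+'0.npz'))
    for k in B: print(n,k,*meas(f,k,B[k],Z[k]))
E
```

```text
top black [ 640. -224.] [ 641. -224.] [ 38. 121.] 179.2
top white [511.  -8.] [512.  -8.] [35. 52.] 0.6
top ivory [ 486. -150.] [ 487. -150.] [43. 51.] 90.6
top must [637. 242.] [637. 243.] [14. 27.] 50.3
top cup [459. 176.] [459. 175.] [57. 66.] 92.2
top coast [665.  -5.] [665.  -6.] [56. 57.] 0.5
top caddy [ 447. -373.] [ 448. -373.] [161. 185.] 86.0
top tray [463. 349.] [464. 349.] [177. 178.] 2.6
side black [ 631. -218.] [ 635. -216.] [ 47. 120.] 6.3
side white [473.  -4.] [475.  -5.] [ 52. 125.] 176.5
side ivory [ 483. -153.] [ 483. -154.] [ 44. 106.] 111.8
side must [638. 220.] [639. 220.] [41. 87.] 128.4
side cup [449. 191.] [449. 192.] [37. 45.] 115.9
side coast [670. -28.] [670. -28.] [17. 20.] 118.8
side caddy [ 443. -369.] [ 445. -373.] [166. 198.] 85.9
side tray [459. 352.] [461. 348.] [176. 178.] 87.0
```

```bash
sed -i 's/    c=max.*/    c=np.vstack([c for c in cv2.findContours(m,0,1)[0] if cv2.contourArea(c)>8]);return cv2.convexHull(c).reshape(-1,2)+[x0,y0]/' h.py
python3 - <<'E'
from h import *
for n,P in(('top',[(229,212),(229,224),(232,228),(215,205),(335,190),(317,210),(335,210),(310,190)]),('side',[(240,290),(240,303),(240,311),(226,290),(328,315),(320,320),(312,320),(270,228),(295,235)])):
    f=np.load(n+'0.npz')['frame'];h=cv2.cvtColor(f,cv2.COLOR_RGB2HSV)
    print([h[y,x].tolist() for x,y in P])
RNG['must']=((10,215,60),(30,255,255));RNG['coast']=((0,60,20),(15,160,175));RNG['cup']=((95,60,20),(130,255,255))
T=dict(white=(318,258,352,328),must=(212,200,247,234),cup=(228,280,270,320),coast=(308,184,362,236))
S=dict(white=(322,228,390,275),must=(224,272,258,318),cup=(308,282,348,332),coast=(258,206,308,248))
Z=dict(white=.02,must=.035,cup=.0375,coast=.005)
for n,B in(('top',T),('side',S)):
    f=dict(np.load(n+'0.npz'))
    for k in B: h=blob(f,k,B[k]);print(n,k,*meas(f,k,B[k],Z[k]),h.min(0),h.max(0))
E
```

```text
[[18, 196, 163], [20, 185, 88], [20, 201, 95], [18, 106, 185], [14, 145, 134], [14, 148, 140], [11, 128, 72], [18, 111, 149]]
[[19, 233, 170], [19, 234, 173], [19, 245, 172], [17, 127, 179], [108, 86, 121], [109, 81, 114], [17, 127, 185], [14, 165, 136], [13, 167, 147]]
top white [478.  -7.] [479.  -7.] [ 36. 119.] 177.2 [325 265] [343 320]Traceback (most recent call last):
  File "<stdin>", line 11, in <module>
  File "h.py", line 13, in blob
    c=np.vstack([c for c in cv2.findContours(m,0,1)[0] if cv2.contourArea(c)>8]);return cv2.convexHull(c).reshape(-1,2)+[x0,y0]
    return _nx.concatenate(arrs, 0, dtype=dtype, casting=casting)
           ~~~~~~~~~~~~~~~^^^^^^^^^^^^^^^^^^^^^^^^^^^^^^^^^^^^^^^
ValueError: need at least one array to concatenate
```

```bash
sed -i 's/^def blob/RNG["must"]=((12,165,40),(26,255,255));RNG["coast"]=((0,60,20),(15,185,160));RNG["cup"]=((95,50,20),(130,255,255))\ndef blob/' h.py
python3 - <<'E'
from h import *
T=dict(must=(212,200,243,232),cup=(228,280,270,320),coast=(308,184,362,236))
S=dict(white=(322,228,390,275),must=(224,272,258,318),cup=(308,282,348,332),coast=(258,206,308,248))
Z=dict(white=.02,must=.035,cup=.0375,coast=.005)
for n,B in(('top',T),('side',S)):
    f=dict(np.load(n+'0.npz'))
    for k in B: h=blob(f,k,B[k]);print(n,k,*meas(f,k,B[k],Z[k]),h.min(0),h.max(0))
E
```

```text
top must [640. 225.] [640. 225.] [43. 60.] 46.1 [217 205] [241 229]
top cup [459. 176.] [459. 175.] [57. 66.] 90.6 [233 287] [264 314]
top coast [664.  -5.] [664.  -4.] [90. 92.] 0.5 [314 190] [354 230]
side white [473.  -4.] [475.  -5.] [ 52. 125.] 176.5 [329 236] [381 269]
side must [637. 221.] [637. 220.] [44. 90.] 132.6 [228 279] [251 313]
side cup [457. 169.] [457. 169.] [52. 95.] 115.6 [315 289] [340 328]
side coast [661.  -5.] [661.  -5.] [91. 94.] 115.9 [264 213] [302 243]
```

Emit:
apply_moves(
  rows="48.1 -19.8 5 0 0 26.2 1;48.1 -19.8 5 0 0 26.2 1;48.1 -19.8 5 0 0 26.2 1;48.1 -19.8 5 0 0 26.2 1;48.1 -19.8 5 0 0 26.2 1;48.1 -19.8 5 0 0 26.2 1;48.1 -19.8 5 0 0 26.2 1;48.1 -19.8 5 0 0 26.2 1;48.1 -19.8 5 0 0 26.2 1;48.1 -19.8 5 0 0 26.2 1",
)

```text
time: 0.93
tcp_pos: [0.5692, -0.3006, 0.191]
tcp_rot: [1.0, -0.007, -0.0, -0.0]
ft_force: [0.7, -1.2, -0.2]
grip_width: 0.0855
grasp_force: 0.0
```

Emit:
apply_moves(
  rows="7.0 -7.8 8 0 0 0 1;7.0 -7.8 8 0 0 0 1;7.0 -7.8 8 0 0 0 1;7.0 -7.8 8 0 0 0 1;7.0 -7.8 12 0 0 0 1;7.0 -7.8 12 0 0 0 1",
)

```text
time: 1.43
tcp_pos: [0.6356, -0.2226, 0.0645]
tcp_rot: [1.0, -0.005, -0.005, -0.002]
ft_force: [-2.0, 0.1, -0.6]
grip_width: 0.0856
grasp_force: 0.0
```

```bash
python3 - <<'E'
from h import *
f=grab_frame('side');cv2.imwrite('pics/s1.png',cv2.resize(f['frame'][80:260,220:460,::-1],(800,600)));print(get_obs()['tcp_pos'].round(4))
E
```

```text
[ 0.6361 -0.2241  0.0673]
```

View pics/s1.png

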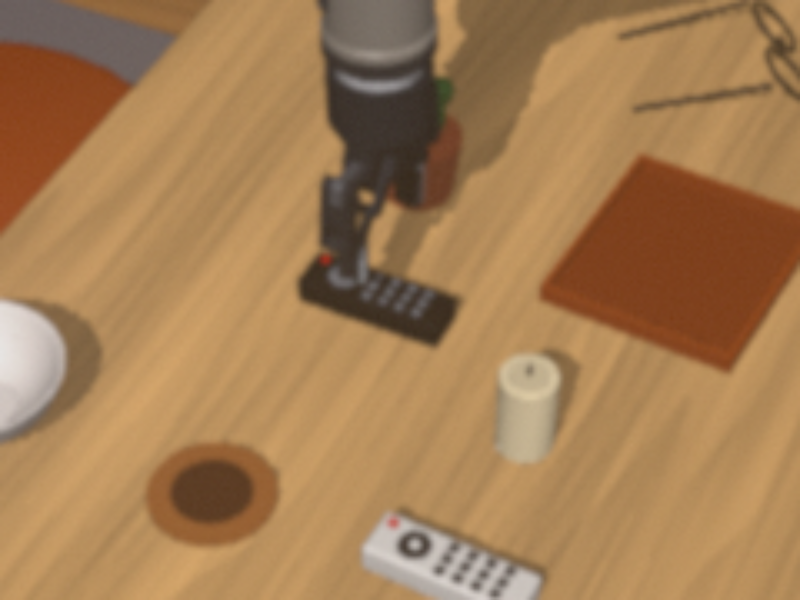

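The gripper hangs over the black remote at about crop pixel (370,270), clear of the cactus. I'll descend and grasp.

Emit:
apply_moves(
  rows="0.2 0 3 0 0 0 1;0.2 0 5 0 0 0 1;0.2 0 6.2 0 0 0 1;0.2 0 6.2 0 0 0 1;0.2 0 6.2 0 0 0 0;0.2 0 6.2 0 0 0 0;0.2 0 6.2 0 0 0 0;0.2 0 6.2 0 0 0 0;0.2 0 6.2 0 0 0 0;0.2 0 6.2 0 0 0 0",
)

```text
time: 2.32
tcp_pos: [0.6427, -0.2258, 0.0113]
tcp_rot: [1.0, -0.007, 0.001, 0.0]
ft_force: [-0.6, -0.6, 5.6]
grip_width: 0.0365
grasp_force: 61.7
```

Emit:
apply_moves(
  rows="0 0 -2 0 0 0 0;0 0 -5 0 0 0 0;0 0 -8 0 0 0 0;0 0 -12 0 0 0 0;0 0 -12 0 0 0 0",
)

```text
time: 2.73
tcp_pos: [0.6461, -0.2269, 0.1383]
tcp_rot: [1.0, -0.007, 0.006, 0.002]
ft_force: [1.9, -0.4, 0.8]
grip_width: 0.0363
grasp_force: 60.8
```

```bash
python3 - <<'E'
from h import *
f=grab_frame('side');cv2.imwrite('pics/s2.png',cv2.resize(f['frame'][60:240,220:460,::-1],(800,600)));o=get_obs();print(o['tcp_pos'].round(4),o['tcp_rot'].round(4),o['grip_width'],o['ft_force'])
E
```

```text
[ 0.6448 -0.2264  0.1351] [ 1.     -0.0069  0.0047  0.0013] 0.03645284013504681 [-0.04936968  0.78725448 -1.47875255]
```

View pics/s2.png

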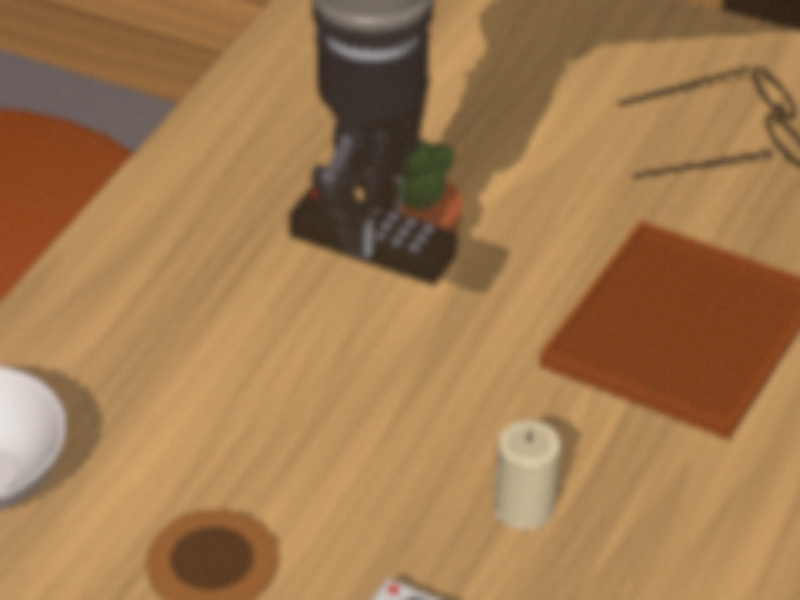

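The black remote is held level, at crop pixel (375,230), and clear of the cactus. On to the caddy.

Emit:
apply_moves(
  rows="-2 0 -3.5 0 0 0 0;-19.5 18.7 -3.5 0 0 3.2 0;-19.5 18.7 -3.5 0 0 3.2 0;-19.5 18.7 -3.5 0 0 3.2 0;-19.5 18.7 -3.5 0 0 3.2 0;-19.5 18.7 -3.5 0 0 3.2 0;-19.5 18.7 -3.5 0 0 3.2 0;-19.5 18.7 -3.5 0 0 3.2 0;-19.5 18.7 5 0 0 3.2 0;-19.5 18.7 5 0 0 3.2 0",
)

```text
time: 3.62
tcp_pos: [0.4445, -0.4123, 0.0823]
tcp_rot: [0.999, -0.036, 0.003, 0.002]
ft_force: [1.0, -0.1, -2.2]
grip_width: 0.0361
grasp_force: 60.8
```

Emit:
apply_moves(
  rows="0.1 -0.2 3 0 0 0 0;0.1 -0.2 5 0 0 0 0;0.1 -0.2 6.2 0 0 0 0;0.1 -0.2 6.3 0 0 0 0;0.1 -0.2 6.3 0 0 0 0;0.1 -0.2 6.3 0 0 0 0",
)

```text
time: 4.12
tcp_pos: [0.4454, -0.408, 0.0185]
tcp_rot: [0.999, -0.035, 0.0, 0.0]
ft_force: [-0.1, 0.9, -0.7]
grip_width: 0.0364
grasp_force: 64.0
```

Emit:
apply_moves(
  rows="0 0 0.2 0 0 0 0;0 0 0.2 0 0 0 0;0 0 0.2 0 0 0 0.65;0 0 0.2 0 0 0 0.65;0 0 0.2 0 0 0 0.65;0 0 0.2 0 0 0 0.65;0 0 -4 0 0 0 0.65;0 0 -8 0 0 0 0.65;0 0 -12 0 0 0 1;0 0 -16 0 0 0 1",
)

```text
time: 4.95
tcp_pos: [0.4448, -0.4076, 0.1799]
tcp_rot: [0.999, -0.035, -0.0, -0.0]
ft_force: [0.6, 0.0, 0.0]
grip_width: 0.0773
grasp_force: 0.0
```

Emit:
apply_moves(
  rows="0.4 -40.3 0 0 0 -1 1;0.4 -40.3 0 0 0 -1 1;0.4 -40.3 0 0 0 -1 1;0.4 -40.3 0 0 0 -1 1;0.4 -40.3 0 0 0 -1 1;0.4 -40.3 0 0 0 -1 1;0.4 -40.3 0 0 0 -1 1;0.4 -40.3 0 0 0 -1 1;0.4 -40.3 0 0 0 -1 1;0.4 -40.3 6 0 0 -1 1",
)

```text
time: 5.78
tcp_pos: [0.4817, -0.01, 0.1459]
tcp_rot: [1.0, -0.023, 0.007, -0.002]
ft_force: [2.3, 0.1, -0.3]
grip_width: 0.0855
grasp_force: 0.0
```

Emit:
apply_moves(
  rows="0 0 4 0 0 0 1;0 0 7 0 0 0 1;0 0 7 0 0 0 1",
)

```text
time: 6.03
tcp_pos: [0.4721, -0.016, 0.0658]
tcp_rot: [1.0, -0.025, -0.005, 0.0]
ft_force: [-0.5, -0.0, -0.3]
grip_width: 0.0854
grasp_force: 0.0
```

Emit:
apply_moves(
  rows="0.4 -0.9 0 0 0 0 1;0.4 -0.9 0.5 0 0 0 1;0.4 -0.9 3.5 0 0 0 1;0.4 -0.9 5.6 0 0 0 1;0.4 -0.9 5.7 0 0 0 1;0.4 -0.9 5.7 0 0 0 0;0.4 -0.9 5.7 0 0 0 0;0.4 -0.9 5.7 0 0 0 0;0.4 -0.9 5.7 0 0 0 0;0.4 -0.9 5.7 0 0 0 0",
)

```text
time: 6.87
tcp_pos: [0.4819, -0.0076, 0.0151]
tcp_rot: [1.0, -0.026, 0.001, -0.0]
ft_force: [-3.6, 0.0, 11.7]
grip_width: 0.0361
grasp_force: 59.2
```

Emit:
apply_moves(
  rows="0 0 -2 0 0 0 0;0 0 -5 0 0 0 0;0 0 -9 0 0 0 0;0 0 -13 0 0 0 0;0 0 -15 0 0 0 0;0 0 -15 0 0 0 0",
)

```text
time: 7.37
tcp_pos: [0.484, -0.0074, 0.1689]
tcp_rot: [1.0, -0.026, 0.005, -0.0]
ft_force: [0.6, 0.2, -1.5]
grip_width: 0.0362
grasp_force: 61.5
```

```bash
python3 - <<'E'
from h import *
f=grab_frame('side');cv2.imwrite('pics/s3.png',cv2.resize(f['frame'][60:300,220:540,::-1],(800,600)));o=get_obs();print(o['tcp_pos'].round(4),o['grip_width'])
f=grab_frame('top')
print(meas(f,'black',(465,270,550,350),.025))
E
```

```text
[ 0.4825 -0.0076  0.1663] 0.03596810378049723
(array([ 444., -405.]), array([ 445., -405.]), array([ 44., 120.]), 175.7)
```

View pics/s3.png

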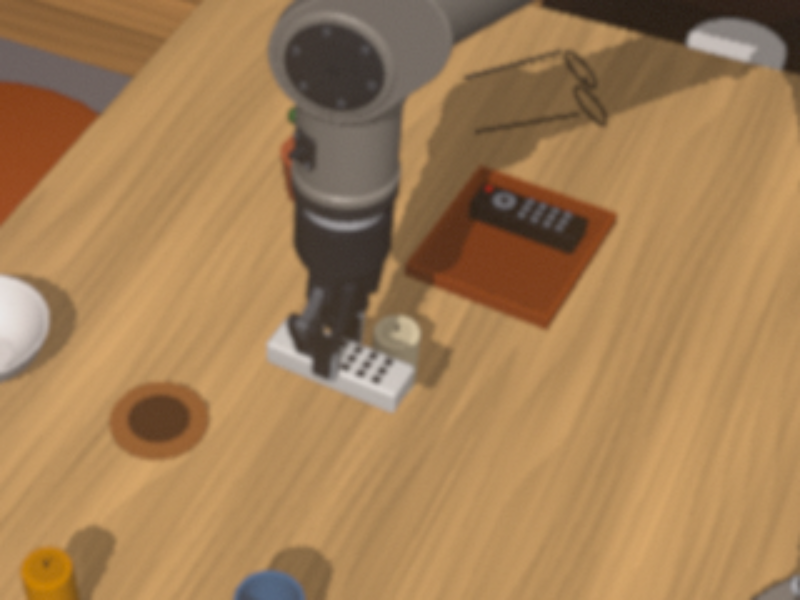

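The black remote lies in the caddy and the white one is held level. I'll carry it over.

Emit:
apply_moves(
  rows="-1.1 32.7 0 0 0 1 0;-1.1 32.7 0 0 0 1 0;-1.1 32.7 0 0 0 1 0;-1.1 32.7 0 0 0 1 0;-1.1 32.7 0 0 0 1 0;-1.1 32.7 0 0 0 1 0;-1.1 32.7 0 0 0 1 0;-1.1 32.7 0 0 0 1 0;-1.1 32.7 4 0 0 1 0;-1.1 32.7 8 0 0 1 0",
)

```text
time: 8.3
tcp_pos: [0.4523, -0.3375, 0.0826]
tcp_rot: [0.999, -0.037, 0.001, 0.002]
ft_force: [0.4, 0.6, -2.7]
grip_width: 0.036
grasp_force: 61.4
```

Emit:
apply_moves(
  rows="0 0 2 0 0 0 0;0 0 2 0 0 0 0;0 0 2 0 0 0 0",
)

```text
time: 8.55
tcp_pos: [0.451, -0.3326, 0.0613]
tcp_rot: [0.999, -0.035, -0.002, -0.001]
ft_force: [-0.2, 0.8, -0.7]
grip_width: 0.0359
grasp_force: 61.4
```

Emit:
apply_moves(
  rows="0.2 0.1 2.5 0 0 0 0;0.2 0.1 3.8 0 0 0 0;0.2 0.1 4.1 0 0 0 0;0.2 0.1 4.1 0 0 0 0;0.2 0.1 4.1 0 0 0 0;0.2 0.1 4.1 0 0 0 0",
)

```text
time: 9.05
tcp_pos: [0.4556, -0.3353, 0.0239]
tcp_rot: [0.999, -0.035, 0.001, 0.001]
ft_force: [-0.7, -0.2, -0.6]
grip_width: 0.0359
grasp_force: 61.4
```

Emit:
apply_moves(
  rows="0 0 0.4 0 0 0 0;0 0 0.4 0 0 0 0;0 0 0.4 0 0 0 0.65;0 0 0.4 0 0 0 0.65;0 0 0.4 0 0 0 0.65;0 0 0.4 0 0 0 0.65;0 0 -4 0 0 0 0.65;0 0 -8 0 0 0 0.65;0 0 -12 0 0 0 1;0 0 -16 0 0 0 1",
)

```text
time: 9.88
tcp_pos: [0.4542, -0.3345, 0.184]
tcp_rot: [0.999, -0.035, -0.0, -0.0]
ft_force: [0.6, -1.2, 0.3]
grip_width: 0.0775
grasp_force: 0.0
```

Emit:
apply_moves(
  rows="1.8 -18.5 0 0 0 -4 1;1.8 -18.5 0 0 0 -4 1;1.8 -18.5 0 0 0 -4 1;1.8 -18.5 0 0 0 -4 1;1.8 -18.5 0 0 0 -4 1;1.8 -18.5 4 0 0 -4 1;1.8 -18.5 7 0 0 -4 1;1.8 -18.5 7 0 0 -4 1;1.8 -18.5 7 0 0 -4 1",
)

```text
time: 10.63
tcp_pos: [0.4841, -0.1512, 0.1115]
tcp_rot: [1.0, 0.0, -0.002, -0.0]
ft_force: [0.4, -0.5, 1.2]
grip_width: 0.0855
grasp_force: 0.0
```

```bash
python3 - <<'E'
from h import *
f=grab_frame('top');o=get_obs();print(o['tcp_pos'].round(4),o['tcp_rot'].round(4))
print(meas(f,'black',(465,300-30,550,350),.025))
g=grab_frame('side');cv2.imwrite('pics/m4.png',np.hstack([cv2.resize(f['frame'][240:400,400:580,::-1],(400,356)),cv2.resize(g['frame'][100:260,320:500,::-1],(400,356))]))
E
```

```text
[ 0.4855 -0.1518  0.1129] [ 1.e+00 -1.e-04 -2.e-04  0.e+00]
(array([ 440., -356.]), array([ 435., -356.]), array([142., 150.]), 177.5)
```

View pics/m4.png

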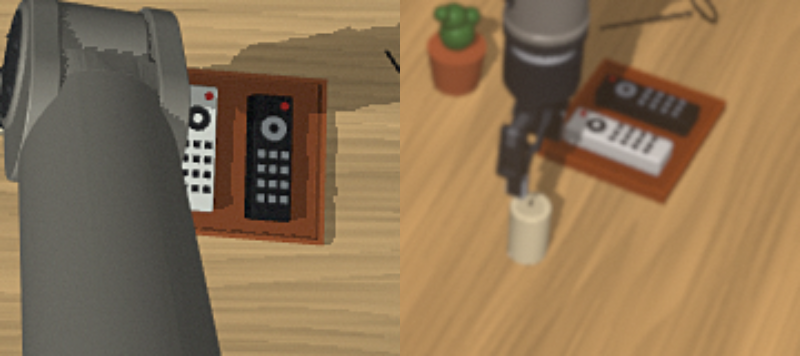

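Both remotes are flat and side by side in the tray, at left-crop pixels (200,150) and (270,155), and the gripper is centred over the ivory candle.

Emit:
apply_moves(
  rows="0 0 3.5 0 0 0 1;0 0 6.5 0 0 0 1;0 0 8 0 0 0 1;0 0 8 0 0 0 1;0 0 8 0 0 0 0;0 0 8 0 0 0 0;0 0 8 0 0 0 0;0 0 8 0 0 0 0;0 0 8 0 0 0 0;0 0 8 0 0 0 0",
)

```text
time: 11.57
tcp_pos: [0.4868, -0.1518, 0.0344]
tcp_rot: [1.0, 0.0, 0.002, 0.0]
ft_force: [-2.4, -0.2, 8.6]
grip_width: 0.0429
grasp_force: 59.8
```

Emit:
apply_moves(
  rows="0 0 -2 0 0 0 0;0 0 -5 0 0 0 0;0 0 -9 0 0 0 0;0 0 -13 0 0 0 0;0.5 -4 -16 0 0 0 0;0.5 -8 -17 0 0 0 0;1 -12 -17 0 0 0 0;1 -16 -17 0 0 0 0;1 -20 -17 0 0 0 0;1 -24 -17 0 0 0 0",
)

```text
time: 12.4
tcp_pos: [0.4952, 0.0896, 0.2038]
tcp_rot: [1.0, 0.0, 0.001, -0.0]
ft_force: [1.0, 0.0, -0.6]
grip_width: 0.0426
grasp_force: 61.1
```

Emit:
apply_moves(
  rows="0.4 -26 0 0 0 0 0;0.4 -26 0 0 0 0 0;0.4 -26 0 0 0 0 0;0.4 -26 0 0 0 0 0;0.4 -26 0 0 0 0 0;0.4 -26 0 0 0 0 0;0.4 -26 0 0 0 0 0;0.4 -26 4 0 0 0 0;0.4 -26 8 0 0 0 0;0.4 -26 10 0 0 0 0",
)

```text
time: 13.23
tcp_pos: [0.4975, 0.3465, 0.0993]
tcp_rot: [1.0, 0.001, -0.001, 0.001]
ft_force: [-0.4, -1.4, -1.9]
grip_width: 0.0424
grasp_force: 61.2
```

Emit:
apply_moves(
  rows="0 0 2 0 0 0 0;0 0 3 0 0 0 0;0 0 3 0 0 0 0;0 0 3 0 0 0 0",
)

```text
time: 13.57
tcp_pos: [0.4995, 0.3478, 0.0731]
tcp_rot: [1.0, 0.0, 0.0, -0.0]
ft_force: [-0.2, 1.0, 0.3]
grip_width: 0.043
grasp_force: 61.2
```

Emit:
apply_moves(
  rows="0 0 2 0 0 0 0;0 0 2.8 0 0 0 0;0 0 3.0 0 0 0 0;0 0 3.0 0 0 0 0;0 0 3.0 0 0 0 0",
)

```text
time: 13.98
tcp_pos: [0.4997, 0.3482, 0.0434]
tcp_rot: [1.0, 0.0, 0.001, -0.0]
ft_force: [0.2, -0.2, -0.3]
grip_width: 0.0428
grasp_force: 61.2
```

Emit:
apply_moves(
  rows="0 0 0.1 0 0 0 0;0 0 0.1 0 0 0 0.9;0 0 0.1 0 0 0 0.9;0 0 0.1 0 0 0 0.9;0 0 0.1 0 0 0 0.9;0 0 -3 0 0 0 1;0 0 -7 0 0 0 1;0 0 -11 0 0 0 1;0 0 -15 0 0 0 1;0 0 -15 0 0 0 1",
)

```text
time: 14.82
tcp_pos: [0.5027, 0.3511, 0.2012]
tcp_rot: [1.0, 0.0, 0.005, -0.004]
ft_force: [1.3, 0.9, 1.3]
grip_width: 0.0856
grasp_force: 0.0
```

Emit:
apply_moves(
  rows="13.8 12.7 0 0 0 0 1;13.8 12.7 0 0 0 0 1;13.8 12.7 0 0 0 0 1;13.8 12.7 0 0 0 0 1;13.8 12.7 0 0 0 0 1;13.8 12.7 4 0 0 0 1;13.8 12.7 8.5 0 0 0 1;13.8 12.7 8.5 0 0 0 1;13.8 12.7 8.5 0 0 0 1",
)

```text
time: 15.57
tcp_pos: [0.635, 0.2201, 0.1046]
tcp_rot: [1.0, 0.0, -0.003, 0.001]
ft_force: [0.0, -0.2, -0.6]
grip_width: 0.0855
grasp_force: 0.0
```

```bash
python3 - <<'E'
from h import *
f=grab_frame('top');o=get_obs();print(o['tcp_pos'].round(4))
g=grab_frame('side');cv2.imwrite('pics/m5.png',np.hstack([cv2.resize(f['frame'][150:350,110:310,::-1],(400,400)),cv2.resize(g['frame'][230:430,160:360,::-1],(400,400))]))
E
```

```text
[0.6368 0.2212 0.1074]
```

View pics/m5.png

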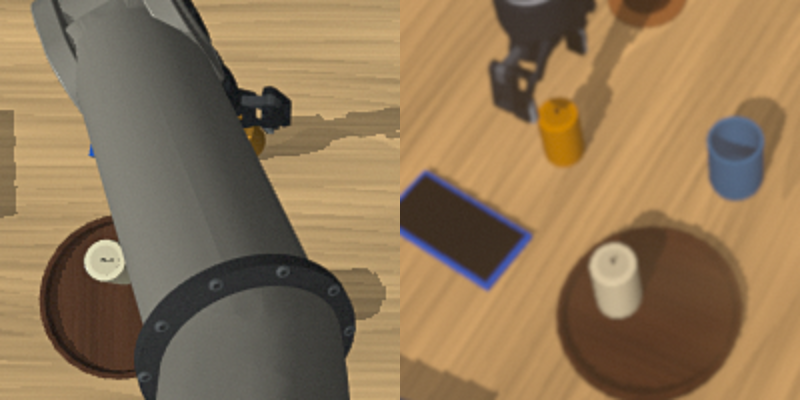

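The ivory candle stands upright in the tray, at right-crop pixel (615,280), and the gripper is over the mustard candle at (560,130).

Emit:
apply_moves(
  rows="0.1 0 3.5 0 0 0 1;0.1 0 6 0 0 0 1;0.1 0 7.3 0 0 0 1;0.1 0 7.3 0 0 0 1;0.1 0 7.3 0 0 0 0;0.1 0 7.3 0 0 0 0;0.1 0 7.3 0 0 0 0;0.1 0 7.3 0 0 0 0;0.1 0 7.3 0 0 0 0;0.1 0 7.3 0 0 0 0",
)

```text
time: 16.5
tcp_pos: [0.6398, 0.2216, 0.0367]
tcp_rot: [1.0, 0.0, 0.002, -0.001]
ft_force: [-0.6, -0.1, 5.7]
grip_width: 0.0427
grasp_force: 60.8
```

Emit:
apply_moves(
  rows="0 0 -2 0 0 0 0;0 0 -5 0 0 0 0;0 0 -9 0 0 0 0;0 0 -13 0 0 0 0;-4 0 -16 0 0 0 0;-8 0 -17 0 0 0 0;-12 0 -17 0 0 0 0;-16 0 -17 0 0 0 0;-20 0 -17 0 0 0 0;-21 -1 -17 0 0 0 0",
)

```text
time: 17.33
tcp_pos: [0.422, 0.2285, 0.2044]
tcp_rot: [1.0, 0.001, -0.001, 0.002]
ft_force: [0.1, -0.4, -1.2]
grip_width: 0.0428
grasp_force: 61.1
```

Emit:
apply_moves(
  rows="0.1 -11.8 0 0 0 0 0;0.1 -11.8 0 0 0 0 0;0.1 -11.8 0 0 0 0 0;0.1 -11.8 0 0 0 0 0;0.1 -11.8 4 0 0 0 0;0.1 -11.8 8 0 0 0 0;0.1 -11.8 12 0 0 0 0;0.1 -11.8 13 0 0 0 0;0.1 -11.8 13 0 0 0 0;0.1 -11.8 13 0 0 0 0",
)

```text
time: 18.17
tcp_pos: [0.4297, 0.3492, 0.0756]
tcp_rot: [1.0, 0.0, 0.0, -0.0]
ft_force: [0.0, -0.5, -0.6]
grip_width: 0.0429
grasp_force: 61.3
```

Emit:
apply_moves(
  rows="-0.2 0 2 0 0 0 0;-0.2 0 2.8 0 0 0 0;-0.2 0 3.0 0 0 0 0;-0.2 0 3.0 0 0 0 0;-0.2 0 3.0 0 0 0 0",
)

```text
time: 18.58
tcp_pos: [0.428, 0.3493, 0.0457]
tcp_rot: [1.0, 0.0, 0.001, -0.001]
ft_force: [0.4, 0.5, -0.5]
grip_width: 0.0429
grasp_force: 61.3
```

Emit:
apply_moves(
  rows="0 0 0.1 0 0 0 0;0 0 0.1 0 0 0 0.9;0 0 0.1 0 0 0 0.9;0 0 0.1 0 0 0 0.9;0 0 0.1 0 0 0 0.9;0 0 -3 0 0 0 1;0 0 -7 0 0 0 1;0 0 -11 0 0 0 1;0 0 -15 0 0 0 1;0 0 -15 0 0 0 1",
)

```text
time: 19.42
tcp_pos: [0.4303, 0.3523, 0.2024]
tcp_rot: [1.0, 0.0, 0.005, -0.004]
ft_force: [0.8, 1.6, 0.2]
grip_width: 0.0854
grasp_force: 0.0
```

Emit:
apply_moves(
  rows="2.9 17.8 0 0 0 0 1;2.9 17.8 0 0 0 0 1;2.9 17.8 0 0 0 0 1;2.9 17.8 0 0 0 0 1;2.9 17.8 0 0 0 0 1;2.9 17.8 4 0 0 0 1;2.9 17.8 8.5 0 0 0 1;2.9 17.8 8.5 0 0 0 1;2.9 17.8 8.5 0 0 0 1",
)

```text
time: 20.17
tcp_pos: [0.4544, 0.17, 0.1077]
tcp_rot: [1.0, 0.0, -0.003, 0.001]
ft_force: [0.6, -0.0, 1.0]
grip_width: 0.0857
grasp_force: 0.0
```

```bash
python3 - <<'E'
from h import *
f=grab_frame('top');o=get_obs();print(o['tcp_pos'].round(4))
g=grab_frame('side');cv2.imwrite('pics/m6.png',np.hstack([cv2.resize(f['frame'][200:360,110:310,::-1],(400,320)),cv2.resize(g['frame'][260:420,220:420,::-1],(400,320))]))
E
```

```text
[0.456  0.1711 0.1096]
```

View pics/m6.png

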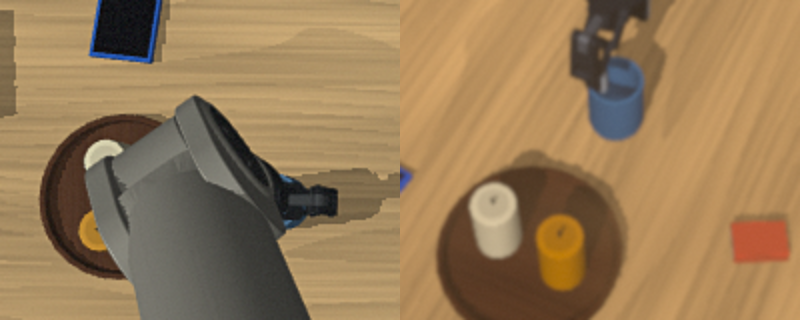

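Both candles stand in the tray, at right-crop pixels (495,220) and (560,255), and the gripper straddles the cup at (615,95). I'll descend with a small correction.

Emit:
apply_moves(
  rows="0.2 -0.2 1.5 0 0 0 1;0.2 -0.2 3 0 0 0 1;0.2 -0.2 4.5 0 0 0 1;0.2 -0.2 6 0 0 0 1;0.2 -0.2 7 0 0 0 1;0.2 -0.2 7 0 0 0 1",
)

```text
time: 20.77
tcp_pos: [0.4585, 0.1732, 0.0395]
tcp_rot: [1.0, 0.001, 0.0, -0.0]
ft_force: [0.4, -0.2, 1.0]
grip_width: 0.0856
grasp_force: 0.0
```

Emit:
apply_moves(
  rows="0 0 0 0 0 0 0;0 0 0 0 0 0 0;0 0 0 0 0 0 0;0 0 0 0 0 0 0;0 0 0 0 0 0 0",
)

```text
time: 21.18
tcp_pos: [0.4593, 0.1733, 0.041]
tcp_rot: [1.0, 0.0, 0.001, -0.0]
ft_force: [-2.3, -0.5, 6.9]
grip_width: 0.0561
grasp_force: 62.6
```

Emit:
apply_moves(
  rows="0 0 -2 0 0 0 0;0 0 -5 0 0 0 0;0 0 -9 0 0 0 0;0 0 -12 0 0 0 0;20.5 17.8 -12 0 0 0 0;20.5 17.8 -12 0 0 0 0;20.5 17.8 -12 0 0 0 0;20.5 17.8 -12 0 0 0 0;20.5 17.8 -12 0 0 0 0;20.5 17.8 -12 0 0 0 0",
)

```text
time: 22.02
tcp_pos: [0.6483, 0.0072, 0.1602]
tcp_rot: [1.0, 0.0, 0.0, -0.0]
ft_force: [0.1, 0.7, -1.8]
grip_width: 0.0562
grasp_force: 64.9
```

```bash
python3 - <<'E'
from h import *
o=get_obs();print(o['tcp_pos'].round(4))
g=grab_frame('side');h=blob(g,'cup',(200,120,400,300));print(h.min(0),h.max(0));cv2.imwrite('pics/m7.png',cv2.resize(g['frame'][100:300,200:400,::-1],(500,500)))
E
```

```text
[0.6483 0.0072 0.1602]
[273 169] [295 208]
```

View pics/m7.png

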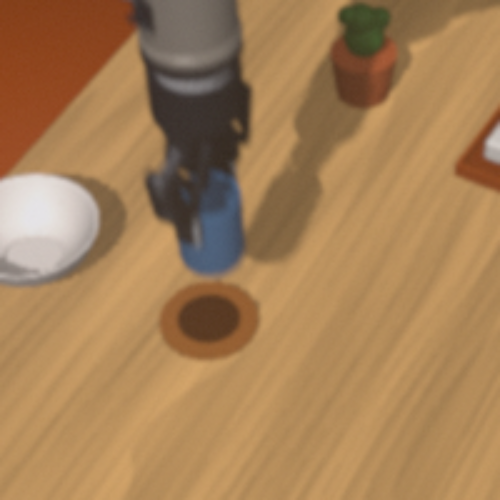

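The cup hangs upright at crop pixel (210,225), just above and short of the coaster at (210,320).

Emit:
apply_moves(
  rows="1.6 1.2 0 0 0 0 0;1.6 1.2 4 0 0 0 0;1.6 1.2 8 0 0 0 0;1.6 1.2 9.5 0 0 0 0;1.6 1.2 9.5 0 0 0 0;1.6 1.2 9.5 0 0 0 0;1.6 1.2 9.5 0 0 0 0",
)

```text
time: 22.65
tcp_pos: [0.6645, -0.0027, 0.0665]
tcp_rot: [1.0, 0.0, 0.002, -0.0]
ft_force: [1.6, -0.1, -1.7]
grip_width: 0.0561
grasp_force: 64.9
```

Emit:
apply_moves(
  rows="0 0.2 1 0 0 0 0;0 0.2 1.6 0 0 0 0;0 0.2 1.9 0 0 0 0;0 0.2 1.9 0 0 0 0;0 0.2 1.9 0 0 0 0",
)

```text
time: 23.07
tcp_pos: [0.6635, -0.0053, 0.0461]
tcp_rot: [1.0, 0.0, 0.0, 0.0]
ft_force: [-2.3, -1.4, 4.3]
grip_width: 0.0564
grasp_force: 65.5
```

Contact made; release and retreat.

Emit:
apply_moves(
  rows="0 0 0 0 0 0 1;0 0 0 0 0 0 1;0 0 0 0 0 0 1;0 0 0 0 0 0 1;0 0 -2 0 0 0 1;0 0 -5 0 0 0 1;0 0 -9 0 0 0 1;0 0 -13 0 0 0 1;0 0 -17 0 0 0 1;0 0 -17 0 0 0 1",
)

```text
time: 23.9
tcp_pos: [0.6679, -0.0045, 0.2249]
tcp_rot: [1.0, 0.0, 0.007, -0.0]
ft_force: [2.0, 0.2, 0.8]
grip_width: 0.0857
grasp_force: 0.0
```

Emit:
apply_moves(
  rows="-12 20 0 0 0 0 1;-12 20 0 0 0 0 1;-12 20 0 0 0 0 1;-12 20 0 0 0 0 1;-12 20 0 0 0 0 1;-12 20 0 0 0 0 1;-12 20 0 0 0 0 1;-12 20 0 0 0 0 1;-12 20 0 0 0 0 1",
)

```text
time: 24.65
tcp_pos: [0.5437, -0.2041, 0.2153]
tcp_rot: [1.0, 0.001, 0.0, -0.0]
ft_force: [-0.6, 0.1, 0.1]
grip_width: 0.0856
grasp_force: 0.0
```

```bash
python3 - <<'E'
from h import *
f=grab_frame('top');cv2.imwrite('pics/t8.png',f['frame'][:,:,::-1])
g=grab_frame('side');cv2.imwrite('pics/s8.png',g['frame'][:,:,::-1])
for n,q,b in(('top',f,(295,170,375,250)),('side',g,(240,170,330,260))):
    print(n,meas(q,'cup',b,.0425)[:3])
for k,b,z in(('ivory',(140,250,200,290),.043),('must',(140,288,185,330),.043)): print(k,meas(f,k,b,z)[:3])
E
```

```text
top (array([664.,  -5.]), array([664.,  -5.]), array([57., 69.]))
side (array([661.,  -9.]), array([663., -10.]), array([ 49., 113.]))
ivory (array([501., 361.]), array([501., 361.]), array([41., 43.]))
must (array([427., 352.]), array([427., 351.]), array([44., 62.]))
```

View pics/t8.png

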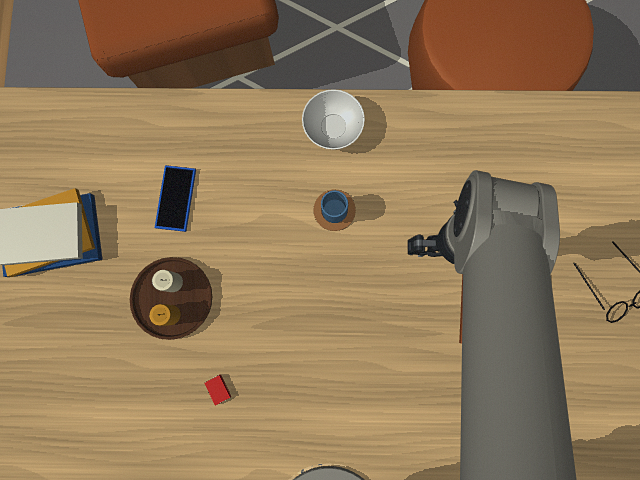

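View pics/s8.png

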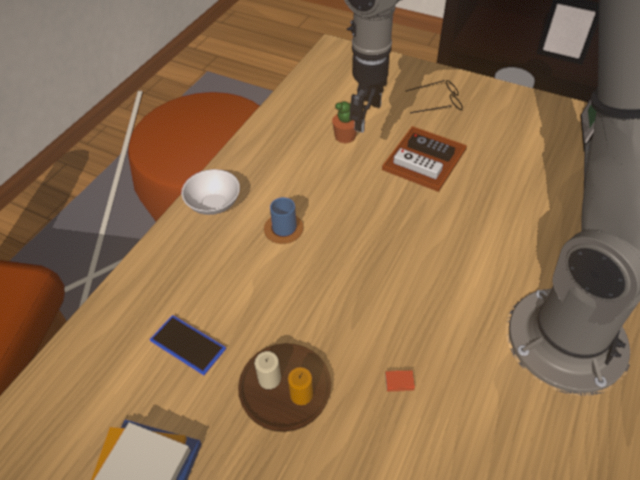

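The cup stands centred on the coaster, at top-view pixel (335,207). Both candles are upright in the tray at (166,281) and (161,315), both remotes are in the caddy in the side view at (425,155), and the phone and cactus are where they started.

```bash
python3 -c "
from rig import *
print(job_done())"
```

```text
the job is handed in; nothing more can be done
None
```

The job is handed in at about 25 s of the 122 s allowed: both remotes lie flat side by side in the leather tray, both candles stand upright in the round tray, the cup stands in the middle of the coaster, and the phone and cactus look unmoved in the last pictures; the hand-in call returned no verdict.

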